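Clear and set a coolant drain gate

ROBOT

A 6-joint arm with a two-finger parallel gripper is mounted at the origin on the work surface; the furniture and walls round the work are solid. World frame = base frame: x ahead of the robot, y to its left, z up, the work surface at z = 0. Lengths are in m, angles in rad, forces in N, time in s.
With the tool pointing down it reaches from about 0.35 to 0.975 m from the base axis. Payload 4.9 kg.
Tool frame: the origin (TCP) lies on the front face of the gripper's body, between the roots of the fingers; the fingertips stand ctrl.finger_overhang ahead of it and the grasp point (between the pads) lies 54 mm ahead of it (ctrl.finger_overhang is the distance from the TCP to the fingertips, in m); z points along the fingers, y is the line along which they close (so a half turn about z gives the same grasp; the last joint's range is limited). The gripper opens to 85 mm and grips with 20 to 120 N. Pads are 22 mm wide; open, the fingers measure 114 mm over their backs; the gripper's body (76 mm by 85 mm) begins 54 mm behind the grasp point. The pads swing forward as they close: fully open they stand 13 mm farther back than shut.
Start: joints at [-1.247, 0.053, 1.613, -0, 1.476, -0.119], TCP at [0.268, -0.565, 0.304] pointing down, gripper open.
Joint ranges: [-3.01, 3.01], [-1.01, 2.22], [0.06, 2.58], [-1.02, 4.17], [0.09, 2.62], [-3.14, 3.14]. Speed limits (rad/s): [2.57, 2.57, 3.14, 3.14, 3.14, 3.14].

INTERFACE

Orientations are given as a rotation vector (axis times angle).
In Python, from station import ctrl, vision gives the robot as it stands. The module is installed in compiled form; this text tells all that it offers.
- The arm moves only by the tool drive_tool, never from a script. Its argument "rows" is a list of rows, each a list of 2 entries, a list of its own where there are three numbers: the shift along the tool's x, y, z in m, then the turn about the tool's z in rad. A call has 1 to 10 rows; each row shifts and turns the commanded pose from where the row before left it, along the tool's axes as they then stand; what a row does not reach is not made up. A row lasts 1/10 s, in which the tool goes at most 50 mm and 8.59 degrees, less where a joint would pass 70% of its speed; a pose out of reach is approached as far as the arm can. A call with a gripper value outside its range is refused whole. "jaw" is the closure, from 0 (fully open) to 1 (shut), set as the call begins (left out, the last holds). The fingers move at their own pace and stop on an object; "grip_force" is the grip in N (left out, the last holds). Time passes only in rows, so rows that do not move let the fingers close. It gives the time, the measured TCP pose, the force, the opening and the grip force at its end, in the units of the state.
- ctrl.get_obs(): the state, without advancing time (a new reading comes with each control period).
- vision.get_image(name): name is "scene" or "top"; returns a dict with "image" (400x640x3 uint8, blue, green, red), "vertical_fov" (degrees; the focal length in pixels is half the picture's height over the tangent of half this angle, whatever the lens; pixels are square), "cx", "cy" (the principal point, pixels), "dist_coeffs" ([k1, k2, p1, p2, k3] as OpenCV has them; the pictures are not rectified), "R" (3x3) and "t" (3): a world point X has camera coordinates R X + t. Camera axes: x right, y down, z forward; pixel columns grow to the right and rows downward; lengths in m; the calibration is good to about 2 mm. A picture is of the moment at which its call begins. There is no depth.
- ctrl.finish_job(): hands the job in; it is judged then, once.
The state is a dict: "t": time; "q": joint angles; "dq": joint speeds; "effort": joint torques, N m; "tool_pos": TCP position; "tool_rot": TCP orientation; "contact_force": force on the tool from outside, world axes, zero at the start; "wrist_torque": the same for the moment, N m; "opening": finger opening in m; "grip_force": force on a finger pad.
Only numpy, scipy, OpenCV 4.12 (cv2) and the standard library are available. Lean on these libraries where they do the work, as an engineer would, in place of code of your own. Each camera call takes 0.05 s, during which the arm holds its last target. There are 200 camera calls.

TASK

Take the scraper block and push the four curled chips off the slotted bed of the drain gate into the tray along its front edge, without the gripper touching the chips, then stand the scraper upright on the bench, clear of the gate. Then turn the handwheel clockwise by its crank handle until the gate is fully shut against its stop, back it off exactly two full turns, and finish there still gripping the crank handle. Leave the bearing, the cap screw and the oil bottle alone.

Things in the scene. Friction and masses are not known exactly. Their poses are not given: they have to be found in the camera images.
- drain_gate: Drain gate: fixed grey and steel fixture, 0.22 x 0.26 m. Origin on the bench under the bed, z up; x points away from the tray, y from the stop bar to the handwheel. Flat slotted bed, top 40 mm high, at x -60 to 60 mm, from the stop bar (y -96 to -75 mm, 54 mm high) to the gate. Its edge to the tray is open. Gear housing below the wheel: x +-52, y 62 to 154 mm, 85 mm high.
- bed_middle (a point): Point on the top of the bed, in the drain gate's frame at (0, -45, 40) mm: 30 mm from the stop bar. Axes as the drain gate's. The chips lie within 45 mm of it.
- tray_floor (a point): Middle of the floor of the chip tray, a part of the drain gate, in its frame at (-101, -20, 4) mm. The tray is open at the top, 82 mm (x) by 149 mm (y) inside, its walls 28 mm high; it runs along the bed's edge, which stands 36 mm above its floor.
- wheel_axis (a point): Point on the handwheel's upright axis, in the drain gate's frame at (0, 106, 131) mm, level with the middle of the crank handle.
- wheel (a joint): Angle of the handwheel in rad: 0 when the gate is shut (hard stop), growing counter-clockwise seen from above, 6.283 a turn, 13.82 at most. At value a the crank handle stands in the direction a from the drain gate's +x axis, towards +y. It needs about 2 N at the crank handle and stays where it is left. It drives the gate 40 mm a turn.
- crank_handle: Upright black round crank handle on the wheel's rim, 22 mm in diameter, 106 to 156 mm above the bench, 45 mm from the wheel's axis; origin at its middle (131 mm up). It spins freely on its own pin, so a gripper can keep its heading while carrying it round. The rim (top 106 mm above the bench) and hub (top 111 mm) lie below it.
- gate_edge (a point): Middle of the leading top edge of the gate, a 12 mm thick, 90 mm wide steel plate that slides on the bed along the drain gate's y; shut, it stands at y = -75 mm against the stop bar, and chips in between would keep it from shutting. At the start it is 62 to 78 mm open.
- scraper: Scraper block, loose, 0.18 kg, standing upright on the bench: a steel foot 24 mm (its x) by 50 mm (its y) by 22 mm high, with an upright wooden grip 20 mm (x) by 24 mm (y) up to 85 mm. Origin in the middle of its underside. Push with the 50 mm wide face.
- scraper_grip (a point): Point in the scraper's grip, 62 mm above its underside.
- bearing: Bystander: ball bearing 62 mm in diameter, 16 mm high, lying on the bench.
- cap_screw: Bystander: cap screw 18 x 58 mm, lying on the bench.
- oil_bottle: Bystander: oil bottle 48 mm in diameter, 145 mm high, standing on the bench.
- chip_1: Loose curled dark steel chip, about 14 x 11 x 10 mm, 12 g, lying on the bed between stop bar and gate; origin in the middle of its underside.
- chip_2: Loose curled dark steel chip, about 14 x 11 x 10 mm, 12 g, lying on the bed between stop bar and gate; origin in the middle of its underside.
- chip_3: Loose curled dark steel chip, about 14 x 11 x 10 mm, 12 g, lying on the bed between stop bar and gate; origin in the middle of its underside.
- chip_4: Loose curled dark steel chip, about 14 x 11 x 10 mm, 12 g, lying on the bed between stop bar and gate; origin in the middle of its underside.
Things that resemble listed ones, but are neither listed nor needed, are in the scene too. What is shaped like the scraper but blue is not meant.

How it is judged:
On the way, in this order (a step that is already met when the one before it is completed fails the run):
1. all four chips are off the bed and in the tray (x of chip_1 in the frame of drain_gate between -0.145 and -0.058 m and z of each of chip_1, chip_2, chip_3, chip_4 in the frame of drain_gate below 0.034 m and x of chip_2 in the frame of drain_gate between -0.145 and -0.058 m and x of chip_3 in the frame of drain_gate between -0.145 and -0.058 m and x of chip_4 in the frame of drain_gate between -0.145 and -0.058 m), for 0.2 s.
2. the gate is shut against its stop (value of joint wheel below 0.12 rad), for 0.1 s.
At the end, for the whole second after the job is handed in: The wheel stands still two turns (12.57 rad) open, within 0.2 rad; the fingers grip the crank handle with more than 1 N; all four chips lie in the tray; the scraper stands upright (within 0.15 rad) on the bench, released and not touching the drain gate (all of step 1 and value of joint wheel between 12.366 and 12.766 rad and velocity of joint wheel between -0.1 and 0.1 rad/s and contact force between the fingers and crank_handle above 1 N and angle between scraper's own z axis and vertical below 0.15 rad and height (world z) of scraper below 0.006 m and contact force between scraper and drain_gate below 0.1 N and contact force between scraper and the arm below 0.1 N and contact force between scraper and the fingers below 0.1 N); the arm keeps its last pose, push and grip.
It fails at once if the gripper touches a chip (contact force between any of the fingers, the arm and chip_1 above 0.3 N or contact force between any of the fingers, the arm and chip_2 above 0.3 N or contact force between any of the fingers, the arm and chip_3 above 0.3 N or contact force between any of the fingers, the arm and chip_4 above 0.3 N).
It fails at once if the ball bearing is moved more than 30 mm (distance of bearing from where it was at the start of the episode above 0.03 m).
It fails at once if the cap screw is moved more than 30 mm (distance of cap_screw from where it was at the start of the episode above 0.03 m).
It fails at once if the oil bottle is moved more than 30 mm (distance of oil_bottle from where it was at the start of the episode above 0.03 m).
It also fails if it takes over 72 s, if anything falls off the work surface, if the arm or the gripper's body presses on something with over 40 N, if the wrist force passes 120 N, or if a joint passes its speed limit or range.

## Working session

There is one attempt and no reset: what is moved stays moved. The work goes in short steps, Python scripts to look and compute and a tool call to move; the robot and the scene stay as the last step left them, time stands still between calls to the robot, and variables do not carry over. Pictures are saved under pics/ and viewed, at most 10 in all, crops included, and the job is handed in when it is done.

Besides the shell and the picture viewer there is one more tool, called as name(argument=value, ...) on one line, values as JSON. drive_tool: Moves the arm, as the interface text tells. Its arguments: {"type":"object","properties":{"rows":{"type":"array","items":{"type":"array"}},"jaw":{"type":"number"},"grip_force":{"type":"number"}},"required":["rows"]}

```bash
mkdir -p pics; cat > h.py <<'E'
import numpy as np, cv2
from station import ctrl, vision
def cam(n):
    d=vision.get_image(n); h=d["image"].shape[0]
    f=h/2/np.tan(np.radians(d["vertical_fov"])/2)
    d["K"]=np.array([[f,0,d["cx"]],[0,f,d["cy"]],[0,0,1]]); d["D"]=np.array(d["dist_coeffs"],float)
    d["R"]=np.array(d["R"]);d["t"]=np.array(d["t"]);return d
def ray(d,uv):
    p=cv2.undistortPoints(np.array([[uv]],float),d["K"],d["D"])[0,0]
    return -d["R"].T@d["t"], d["R"].T@np.array([p[0],p[1],1])
def onz(d,uv,z):
    o,r=ray(d,uv); return o+r*(z-o[2])/r[2]
def proj(d,X):
    return cv2.projectPoints(np.array(X,float).reshape(-1,1,3),cv2.Rodrigues(d["R"])[0],d["t"],d["K"],d["D"])[0][:,0]
E
python3 - <<'E'
from h import *
for n in("top","scene"):
    d=cam(n); cv2.imwrite(f"pics/{n}0.png",d["image"]); print(n,d["K"][0,0],-d["R"].T@d["t"],d["R"][2])
o=ctrl.get_obs();print(o,ctrl.finger_overhang)
E
```

```text
top 369.43766491495677 [ 0.3511907  -0.00211773  1.00063463] [ 0.15499839  0.00184423 -0.987913  ]
scene 406.4104422873521 [0.11603031 0.69467539 0.77378431] [ 0.38310901 -0.66860521 -0.63733395]
{'t': 0.1, 'q': array([-1.24701066e+00,  5.33137932e-02,  1.61418201e+00, -3.49845863e-05,
        1.47601387e+00, -1.18989487e-01]), 'dq': array([ 0.00073872, -0.00139444, -0.00315358, -0.00077248,  0.00106409,
       -0.00108832]), 'effort': array([ 9.12722899e-04, -3.94901419e+01, -3.71364212e+01, -1.20306067e-04,
        3.90368019e-03, -1.18892928e-05]), 'tool_pos': array([ 0.26763885, -0.56430789,  0.30275648]), 'tool_rot': array([-3.06305986e+00, -6.89429205e-01,  3.62003843e-04]), 'contact_force': array([-0.58811275,  0.51780391, -0.84094646]), 'wrist_torque': array([-0.01092067,  0.06178309, -0.0343237 ]), 'grip_force': 0.0, 'opening': 0.08515698099461813} 0.0726
```

View pics/top0.png

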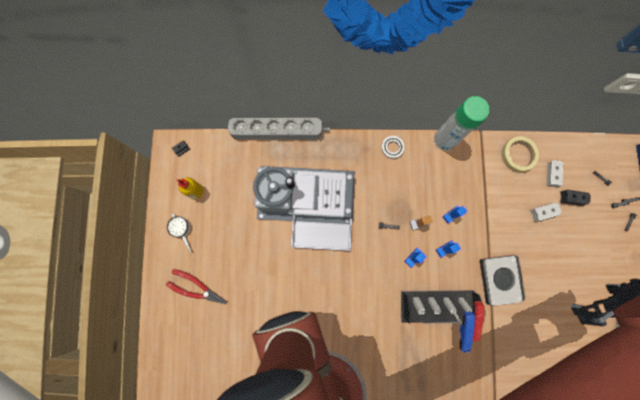

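View pics/scene0.png

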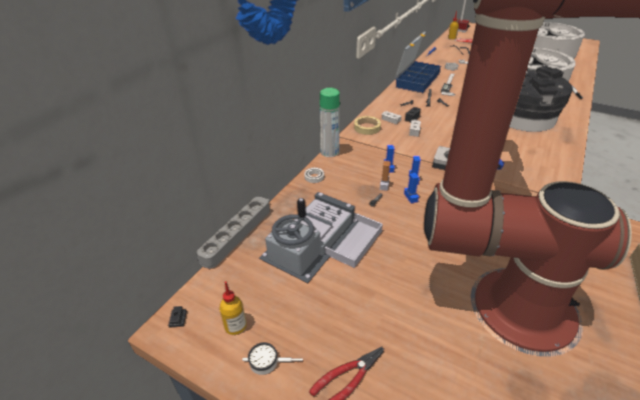

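The top view shows the gate at about (305,200), with the wheel on the left, the crank handle at about (291,183) and the tray below. The wooden scraper is at (422,222) and the blue look-alikes are around it. Next I'll enlarge the gate and the scraper.

```bash
python3 - <<'E'
import cv2,numpy as np
im=cv2.imread("pics/top0.png")
a=cv2.resize(im[155:260,245:365],None,fx=5,fy=5,interpolation=cv2.INTER_CUBIC)
b=cv2.resize(im[200:242,375:415+30],None,fx=5,fy=5,interpolation=cv2.INTER_CUBIC)
s=cv2.imread("pics/scene0.png")
cv2.imwrite("pics/a.png",a)
c=cv2.resize(s[140:210,360:430],None,fx=4,fy=4,interpolation=cv2.INTER_CUBIC)
W=np.zeros((500,360,3),np.uint8); W[:210,:350]=b; W[215:495,:280]=c
cv2.imwrite("pics/b.png",W)
E
```

```text
(no output)
```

View pics/a.png

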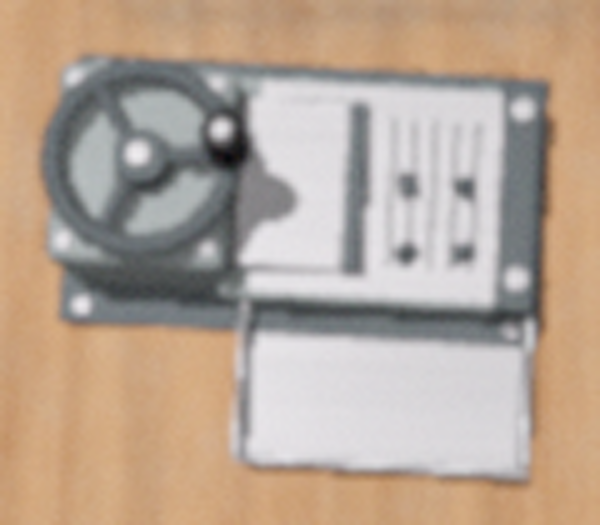

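View pics/b.png

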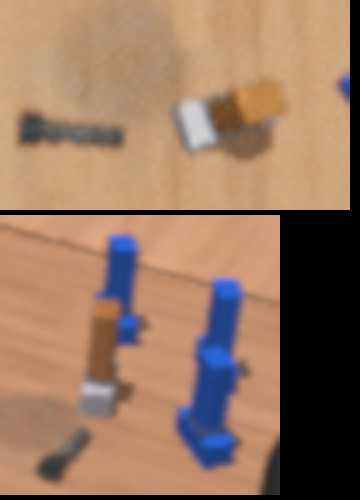

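The crop shows the hub at (272.6,185.6), the handle top at (289.4,181), chips at about (326,192), (338,192), (326,206) and (337,206), and the scraper grip top at about (427,220) with its foot at about (414,225).

```bash
python3 - <<'E'
from h import *
from scipy.spatial.transform import Rotation as Ro
d=cam("top"); s=cam("scene")
A=lambda x,y:(245+(x+.5)/5-.5,155+(y+.5)/5-.5); B=lambda x,y:(375+(x+.5)/5-.5,200+(y+.5)/5-.5)
P=lambda uv,z:onz(d,uv,z)[:2]
hub=P(A(138,153),.111)
def dirn(a,b): v=b-a; return np.degrees(np.arctan2(v[1],v[0])),np.linalg.norm(v)
print("hub",hub)
print("tray low edge",dirn(P(A(525,478),.028),P(A(240,465),.028)))
print("stop edge",dirn(P(A(497,303),.054),P(A(507,90),.054)), "mid",P(A(502,197),.054))
print("gate lead edge",dirn(P(A(363,272),.052),P(A(370,104),.052)),P(A(366,188),.052))
print("plate edge far",dirn(P(A(548,82),.012),P(A(82,58),.012)))
for q in [(407,187),(464,187),(405,254),(462,254)]: print("chip",P(A(*q),.045))
print("handle",P(A(224,128),.156))
print("tray corners",P(A(525,478),.028),P(A(240,465),.028))
im=d["image"];hsv=cv2.cvtColor(im,cv2.COLOR_BGR2HSV)
roi=np.zeros(im.shape[:2],np.uint8);roi[212:232,405:438]=255
print("grip crop pts",[P(B(*q),.085)for q in[(235,92),(272,80),(285,105),(245,122)]])
print("foot pts",[P(B(*q),.022)for q in[(176,108),(203,95),(218,138),(187,152)]])
print("scene grip top",onz(s,(360+104/4,140+(304-215)/4),.085)[:2],"foot front-bottom",onz(s,(360+97/4,140+(410-215)/4),0)[:2])
for q in [(455,212),(415,257),(448,247)]: print("blue top",P(q,.085))
R=Ro.from_rotvec(ctrl.get_obs()["tool_rot"]).as_matrix();print(R.round(3))
E
```

```text
hub [0.52977964 0.12200797]
tray low edge (np.float64(87.61307192037657), np.float64(0.14928455410470207))
stop edge (np.float64(-3.001725303140937), np.float64(0.11277452727641415)) mid [ 0.51848308 -0.06023552]
gate lead edge (np.float64(-2.0385963014212365), np.float64(0.08916969785224867)) [0.52335607 0.01059261]
plate edge far (np.float64(87.13356921316625), np.float64(0.25702905856726316))
chip [ 0.52523457 -0.01086527]
chip [ 0.52534027 -0.04083428]
chip [ 0.48964326 -0.00988953]
chip [ 0.4897455  -0.03968696]
handle [0.53276544 0.07573619]
tray corners [ 0.37395087 -0.07304934] [0.38016823 0.07610569]
grip crop pts [array([ 0.45274219, -0.25007707]), array([ 0.45882447, -0.26907199]), array([ 0.44623372, -0.27516935]), array([ 0.43767612, -0.25458472])]
foot pts [array([ 0.45108446, -0.23500311]), array([ 0.45808729, -0.24978655]), array([ 0.43505514, -0.25709192]), array([ 0.42757559, -0.24017976])]
scene grip top [ 0.45151891 -0.26327464] foot front-bottom [ 0.44213284 -0.24636578]
blue top [ 0.46805943 -0.33592271]
blue top [ 0.3559987 -0.2303202]
blue top [ 0.38037467 -0.31395829]
[[ 0.904  0.428 -0.   ]
 [ 0.428 -0.904  0.001]
 [ 0.    -0.001 -1.   ]]
```

drive_tool(rows=[[[0,0,0],-0.143],[[0,0,0],-0.143],[[0,0,0],-0.143],[[0,0,0],-0.143],[[0,0,0],-0.143],[[0,0,0],-0.143],[[0,0,0],-0.143],[[0,0,0],-0.143],[[0,0,0],-0.143],[[0,0,0],-0.143]], jaw=0.35)

```text
t: 1.2
tool_pos: [0.2677, -0.5646, 0.3035]
tool_rot: [-1.854, -2.535, -0.001]
contact_force: [-0.3, -0.5, 0.1]
opening: 0.0556
grip_force: 0.0
```

drive_tool(rows=[[[0.0236,0.026,0],0],[[0.0236,0.026,0],0],[[0.0236,0.026,0],0],[[0.0236,0.026,0],0],[[0.0236,0.026,0],0],[[0.0236,0.026,0],0],[[0.0236,0.026,0],0],[[0.0236,0.026,0],0],[[0.0236,0.026,0.04],0],[[0.0236,0.026,0.04],0]])

```text
t: 2.2
tool_pos: [0.4449, -0.265, 0.2296]
tool_rot: [1.859, 2.527, -0.0]
contact_force: [0.7, -1.0, 0.1]
opening: 0.0557
grip_force: 0.0
```

drive_tool(rows=[[[0,0,0.02],0],[[0,0,0.02],0],[[0,0,0.02],0],[[0,0,0.02],0],[[0,0,0.016],0],[[0,0,0.01],0],[[0,0,0],0],[[0,0,0],0]])

```text
t: 3.0
tool_pos: [0.4439, -0.2659, 0.1232]
tool_rot: [1.862, 2.53, -0.0]
contact_force: [0.6, 0.6, 0.3]
opening: 0.0553
grip_force: 0.0
```

```bash
python3 - <<'E'
from h import *
s=cam("scene")["image"];d=cam("top")["image"]
a=cv2.resize(s[100:230,330:460],(520,520),interpolation=3)
cv2.imwrite("pics/c.png",a)
print(ctrl.get_obs()["tool_pos"])
E
```

```text
[ 0.44427472 -0.26622773  0.12396759]
```

View pics/c.png

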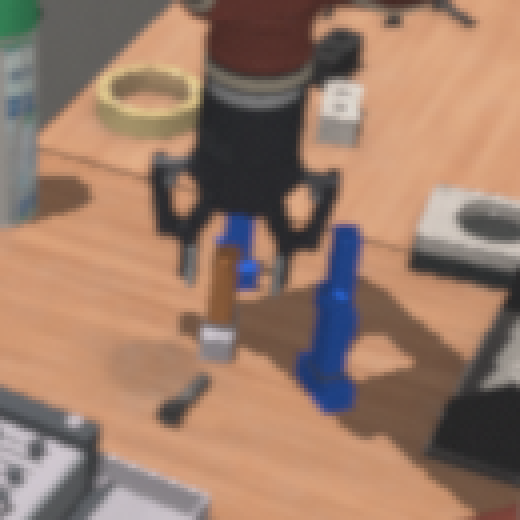

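The fingers straddle the grip, at about (225,285) in the crop. I'll lower 7 mm, nudge and close.

drive_tool(rows=[[[0.003,0.004,0.007],0],[[0,0,0],0],[[0,0,0],0]])

```text
t: 3.4
tool_pos: [0.4466, -0.2614, 0.1156]
tool_rot: [-1.861, -2.531, 0.0]
contact_force: [-0.5, -0.1, 0.9]
opening: 0.0554
grip_force: 0.0
```

drive_tool(rows=[[[0,0,0],0],[[0,0,0],0],[[0,0,0],0],[[0,0,0],0],[[0,0,0],0],[[0,0,0],0],[[0,0,0],0],[[0,0,0],0]], jaw=1, grip_force=50)

```text
t: 4.2
tool_pos: [0.4466, -0.2617, 0.1158]
tool_rot: [1.862, 2.53, -0.0]
contact_force: [-0.1, 0.0, -0.5]
opening: 0.0195
grip_force: 51.9
```

drive_tool(rows=[[[0,0,-0.034],0],[[0,0,-0.034],0],[[0,0,-0.034],0],[[0,0,-0.034],0.115],[[0,0,0],0.115],[[0,0,0],0.115],[[0,0,0],0]])

```text
t: 4.9
tool_pos: [0.4464, -0.2615, 0.2515]
tool_rot: [-2.268, -2.173, 0.0]
contact_force: [0.4, 0.6, -2.3]
opening: 0.0194
grip_force: 51.6
```

drive_tool(rows=[[[0.0342,0.0145,0],0],[[0.0342,0.0145,0],0],[[0.0342,0.0145,0],0],[[0.0342,0.0145,0],0],[[0.0342,0.0145,0],0],[[0.0342,0.0145,0],0],[[0.0342,0.0145,0],0],[[0,0,0.02],0],[[0,0,0],0],[[0,0,0],0]])

```text
t: 5.9
tool_pos: [0.5575, -0.0269, 0.2305]
tool_rot: [-2.266, -2.173, 0.003]
contact_force: [0.4, -0.2, -0.7]
opening: 0.0194
grip_force: 51.5
```

```bash
python3 - <<'E'
from h import *
s=cam("scene");d=cam("top")
a=cv2.resize(s["image"][140:290,230:400],(595,525),interpolation=3)
cv2.imwrite("pics/d.png",a)
o=ctrl.get_obs();p=o["tool_pos"];r=o["tool_rot"];print(p,np.degrees(2*np.arctan2(r[1],r[0])))
O=np.array([.5252,.0161]);gx=np.array([.999,-.0436]);gy=np.array([.0436,.999])
print("gate frame",(p[:2]-O)@gx,(p[:2]-O)@gy)
# expected foot corners, underside and top
z0=p[2]-.1158
for z in(z0,z0+.022):
    C=[np.r_[p[:2]+sx*.012*gx+sy*.025*gy,z] for sx in(-1,1) for sy in(-1,1)]
    print(((proj(s,C)-[230,140])*3.5).round(0).tolist())
E
```

```text
[ 0.55825382 -0.02749811  0.23214249] 87.521043991099
gate frame 0.034921644401993544 -0.04211336047287459
[[327.0, 149.0], [291.0, 184.0], [301.0, 139.0], [264.0, 174.0]]
[[327.0, 126.0], [291.0, 160.0], [300.0, 116.0], [263.0, 150.0]]
```

View pics/d.png

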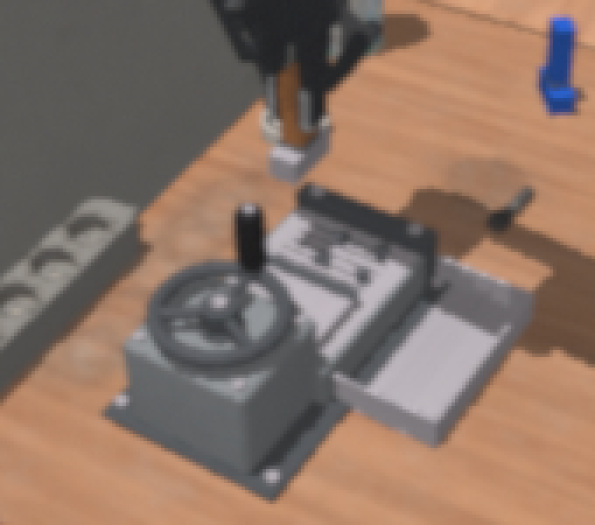

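The scraper is held upright about 2.5 mm towards the stop bar from nominal, with the foot corner at about (296,181). I'll correct and lower it behind the chips.

drive_tool(rows=[[[0.002,0,0.015],0],[[0,0,0.015],0],[[0,0,0.015],0],[[0,0,0.015],0],[[0,0,0.01],0],[[0,0,0],0],[[0,0,0],0]])

```text
t: 6.7
tool_pos: [0.5584, -0.0249, 0.1615]
tool_rot: [-2.268, -2.173, 0.0]
contact_force: [-0.1, 0.1, -0.6]
opening: 0.0193
grip_force: 51.7
```

drive_tool(rows=[[[0,0,0.004],0],[[0,-0.005,0],0],[[0,-0.005,0],0],[[0,-0.005,0],0],[[0,-0.005,0],0],[[0,-0.005,0],0],[[0,-0.005,0],0],[[0,-0.005,0],0],[[0,-0.005,0],0],[[0,-0.005,0],0]])

```text
t: 7.7
tool_pos: [0.513, -0.0229, 0.1578]
tool_rot: [2.269, 2.173, 0.0]
contact_force: [0.7, 0.6, -1.9]
opening: 0.0192
grip_force: 51.6
```

drive_tool(rows=[[[0,-0.005,0],0],[[0,-0.005,0],0],[[0,-0.005,0],0],[[0,-0.005,0],0],[[0,-0.005,0],0],[[0,-0.005,0],0],[[0,-0.005,0],0],[[0,-0.005,0],0],[[0,-0.005,0],0],[[0,-0.005,0],0]])

```text
t: 8.7
tool_pos: [0.463, -0.0208, 0.1577]
tool_rot: [-2.269, -2.173, 0.0]
contact_force: [0.1, 0.4, -2.3]
opening: 0.0192
grip_force: 51.6
```

drive_tool(rows=[[[0,-0.004,0],0],[[0,0,0],0],[[0,0,0],0],[[0,0,-0.02],0],[[0,0,-0.04],0],[[0,0,-0.04],0],[[0,-0.03,0],0],[[0,-0.03,0],0],[[0,0,0],0]])

```text
t: 9.6
tool_pos: [0.3977, -0.0177, 0.2576]
tool_rot: [2.269, 2.173, -0.0]
contact_force: [0.5, 0.4, -2.1]
opening: 0.0193
grip_force: 51.6
```

```bash
python3 - <<'E'
from h import *
s=cam("scene");d=cam("top")
a=cv2.resize(s["image"][180:290,260:400],(560,440),interpolation=3)
b=cv2.resize(d["image"][160:255,245:365],(600,475),interpolation=3)[:, :]
cv2.imwrite("pics/e.png",a);cv2.imwrite("pics/f.png",b)
print(ctrl.get_obs()["tool_pos"])
E
```

```text
[ 0.39957048 -0.01803926  0.25800935]
```

View pics/e.png

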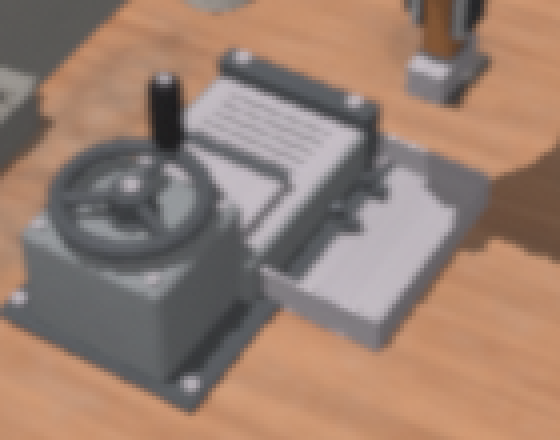

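The bed is clear and the chips lie in the tray along the bed wall, around (345–385,180–230). Now to park the scraper where it stood.

drive_tool(rows=[[[-0.0345,0.0087,0],0],[[-0.0345,0.0087,0],0],[[-0.0345,0.0087,0],0],[[-0.0345,0.0087,0],0],[[-0.0345,0.0087,0],0],[[-0.0345,0.0087,0],0],[[-0.0345,0.0087,0.02],0],[[0,0,0.04],0],[[0,0,0.04],0],[[0,0,0.03],0]])

```text
t: 10.7
tool_pos: [0.4499, -0.2622, 0.1245]
tool_rot: [-2.267, -2.17, 0.0]
contact_force: [-0.1, 1.2, -1.4]
opening: 0.0198
grip_force: 51.7
```

drive_tool(rows=[[[0,0,0.005],0],[[0,0,0],0],[[0,0,0],0]])

```text
t: 11.0
tool_pos: [0.4514, -0.2628, 0.1246]
tool_rot: [2.266, 2.171, 0.001]
contact_force: [0.3, -0.3, -1.4]
opening: 0.0195
grip_force: 51.4
```

drive_tool(rows=[[[0,0,0.004],0],[[0,0,0.003],0],[[0,0,0],0],[[0,0,0],0]])

```text
t: 11.4
tool_pos: [0.4501, -0.2619, 0.1161]
tool_rot: [2.268, 2.173, 0.0]
contact_force: [1.2, -0.3, -1.2]
opening: 0.0192
grip_force: 51.5
```

drive_tool(rows=[[[0,0,0],0],[[0,0,0],0],[[0,0,0],0],[[0,0,0],0],[[0,0,0],0],[[0,0,-0.036],0],[[0,0,-0.036],0],[[0,0,-0.036],0],[[0,0,-0.036],0],[[0,0,0],0]], jaw=0.35)

```text
t: 12.4
tool_pos: [0.4522, -0.2636, 0.2667]
tool_rot: [2.26, 2.165, 0.003]
contact_force: [0.5, -0.4, 0.3]
opening: 0.0557
grip_force: 0.0
```

```bash
python3 - <<'E'
from h import *
s=cam("scene");d=cam("top")
b=cv2.resize(d["image"][195:260,285:365],(400,325),interpolation=3)
a=cv2.resize(s["image"][140:280,310:430],(360,420),interpolation=3)
W=np.zeros((425,770,3),np.uint8);W[:325,:400]=b;W[:420,405:765]=a
cv2.imwrite("pics/g.png",W)
print(ctrl.get_obs()["tool_pos"])
O=np.array([.5252,.0161]);gx=np.array([.999,-.0436]);gy=np.array([.0436,.999])
g=cv2.cvtColor(d["image"],cv2.COLOR_BGR2GRAY)
P=[np.r_[O+x*gx+y*gy,.004] for x,y in[(-.062,-.09),(-.062,.05),(-.14,.05),(-.14,-.09)]]
m=np.zeros_like(g);cv2.fillPoly(m,[proj(d,P).astype(np.int32)],255)
n,l,st,c=cv2.connectedComponentsWithStats(((g<110)&(m>0)).astype(np.uint8))
for i in range(1,n):
    q=onz(d,c[i],.009)[:2]-O; print(st[i,4],c[i].round(1),q@gx,q@gy)
E
```

```text
[ 0.45033022 -0.26217781  0.26088918]
146 [323.3 218.2] -0.06440498442612148 -0.02285704263830107
3 [323.7 223.3] -0.07814100500576207 -0.024613586562512196
```

View pics/g.png

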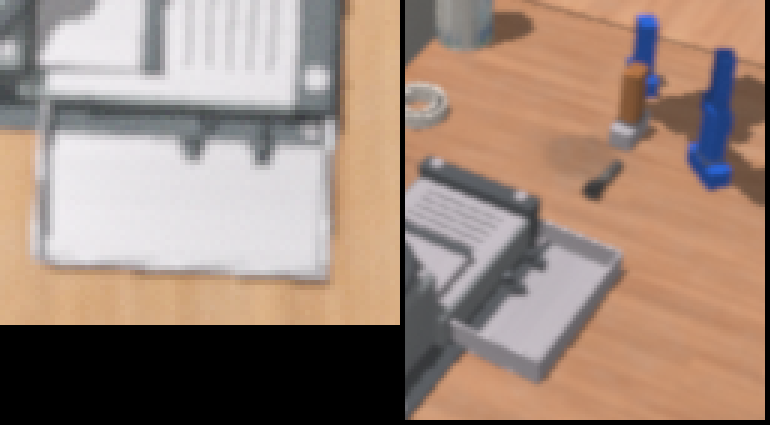

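All four chips lie in the tray as two pairs, at about (200,135) and (262,135). The scraper stands on the bench and is released. Next I'll go to the crank handle.

drive_tool(rows=[[[0.038,0.0075,0],0],[[0.038,0.0075,0],0],[[0.038,0.0075,0],0],[[0.038,0.0075,0],0],[[0.038,0.0075,0],0],[[0.038,0.0075,0],0],[[0.038,0.0075,0],0],[[0.038,0.0075,0],0],[[0.038,0.008,0],0],[[0,0,0],0]])

```text
t: 13.5
tool_pos: [0.532, 0.0804, 0.2572]
tool_rot: [-2.261, -2.176, 0.003]
contact_force: [0.3, -0.4, 0.1]
opening: 0.0554
grip_force: 0.0
```

```bash
python3 - <<'E'
from h import *
s=cam("scene");d=cam("top")
o=ctrl.get_obs();print(o["tool_pos"])
g=s["image"]
a=cv2.resize(g[150:290,240:360],(480,560),interpolation=3)
cv2.imwrite("pics/i.png",a)
m=(g.max(2)<45).astype(np.uint8);m[:190]=0;m[245:]=0;m[:,:280]=0;m[:,325:]=0
n,l,st,c=cv2.connectedComponentsWithStats(m)
for i in range(1,n):
    if st[i,4]>20: print(st[i],c[i])
hp=np.array([.5327,.0771]);print("pred handle bottom/top",proj(s,[np.r_[hp,.106],np.r_[hp,.156]]))
E
```

```text
[0.53176741 0.07748156 0.25747205]
[298 201   8  16  84] [301.23809524 209.21428571]
pred handle bottom/top [[302.10176793 215.34102753]
 [301.19277608 199.69590351]]
```

View pics/i.png

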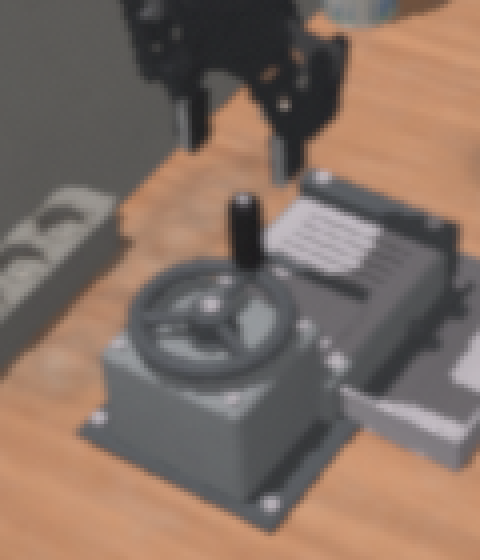

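The handle, at about (245,230), is centred between the open fingers and matches the prediction. Descend and grip.

drive_tool(rows=[[[0,0.001,0.02],0],[[0,0,0.02],0],[[0,0,0.02],0],[[0,0,0.007],0],[[0,0,0],0],[[0,0,0],0]])

```text
t: 14.2
tool_pos: [0.5339, 0.0762, 0.1932]
tool_rot: [2.269, 2.172, 0.0]
contact_force: [-0.5, 0.1, 0.5]
opening: 0.0554
grip_force: 0.0
```

drive_tool(rows=[[[0,0,0],0],[[0,0,0],0],[[0,0,0],0],[[0,0,0],0],[[0,0,0],0],[[0,0,0],0],[[0,0,0],0]], jaw=1, grip_force=40)

```text
t: 14.9
tool_pos: [0.5342, 0.0768, 0.194]
tool_rot: [2.268, 2.172, 0.002]
contact_force: [-0.7, -0.7, 5.9]
opening: 0.0205
grip_force: 39.6
```

```bash
python3 - <<'E'
from h import *
p=ctrl.get_obs()["tool_pos"];print(p)
h=np.array([.5298,.122]);v=p[:2]-h;O=np.radians(-2.5)
a=np.arctan2(v[1],v[0])-O+4*np.pi;print("r",np.hypot(*v),"a",a)
# handle at a in tool axes: tool x = gate y, tool y = gate x
def rows(a0,a1,n):
    t=np.linspace(a0,a1,n+1);return np.round(np.c_[np.diff(.045*np.sin(t)),np.diff(.045*np.cos(t))],4).tolist()
print("to 8pi/.. down", rows(a,a-np.pi*2,20))
E
```

```text
[0.53421375 0.07678325 0.19403273]
r 0.04543165420941926 a 11.136512387021204
to 8pi/.. down [[0.0002, -0.0141], [0.0046, -0.0133], [0.0085, -0.0113], [0.0115, -0.0081], [0.0135, -0.0041], [0.0141, 0.0002], [0.0133, 0.0046], [0.0113, 0.0085], [0.0081, 0.0115], [0.0041, 0.0135], [-0.0002, 0.0141], [-0.0046, 0.0133], [-0.0085, 0.0113], [-0.0115, 0.0081], [-0.0135, 0.0041], [-0.0141, -0.0002], [-0.0133, -0.0046], [-0.0113, -0.0085], [-0.0081, -0.0115], [-0.0041, -0.0135]]
```

drive_tool(rows=[[[0.0002,-0.0141,0],0],[[0.0046,-0.0133,0],0],[[0.0085,-0.0113,0],0],[[0.0115,-0.0081,0],0],[[0.0135,-0.0041,0],0],[[0.0141,0.0002,0],0],[[0.0133,0.0046,0],0],[[0.0113,0.0085,0],0],[[0.0081,0.0115,0],0],[[0.0041,0.0135,0],0]])

```text
t: 15.9
tool_pos: [0.5256, 0.1665, 0.194]
tool_rot: [2.266, 2.173, -0.001]
contact_force: [-2.3, -6.0, 8.3]
opening: 0.0204
grip_force: 41.5
```

```bash
cat >> h.py <<'E'
def where():
    o=ctrl.get_obs();p=o["tool_pos"];v=p[:2]-np.array([.5298,.122])
    print(o["t"],p.round(4),"r",np.hypot(*v).round(4),"a mod",(np.arctan2(v[1],v[0])+np.radians(2.5))%(2*np.pi),o["contact_force"].round(1),o["grip_force"])
E
python3 -c "
from h import *
where()"
```

```text
15.9 [0.5256 0.1665 0.194 ] r 0.0447 a mod 1.7094352280566687 [-2.3 -6.   8.3] 41.52526199351996
```

drive_tool(rows=[[[-0.0002,0.0141,0],0],[[-0.0046,0.0133,0],0],[[-0.0085,0.0113,0],0],[[-0.0115,0.0081,0],0],[[-0.0135,0.0041,0],0],[[-0.0141,-0.0002,0],0],[[-0.0133,-0.0046,0],0],[[-0.0113,-0.0085,0],0],[[-0.0081,-0.0115,0],0],[[-0.0041,-0.0135,0],0]])

```text
t: 16.9
tool_pos: [0.5342, 0.0766, 0.194]
tool_rot: [2.269, 2.171, 0.005]
contact_force: [2.1, 6.8, 5.3]
opening: 0.0206
grip_force: 41.3
```

drive_tool(rows=[[[0.0002,-0.0141,0],0],[[0.0046,-0.0133,0],0],[[0.0085,-0.0113,0],0],[[0.0115,-0.0081,0],0],[[0.0135,-0.0041,0],0],[[0.0141,0.0002,0],0],[[0.0133,0.0046,0],0],[[0.0113,0.0085,0],0],[[0.0081,0.0115,0],0],[[0.0041,0.0135,0],0]])

```text
t: 17.9
tool_pos: [0.5253, 0.1664, 0.194]
tool_rot: [2.267, 2.173, -0.002]
contact_force: [-2.9, -5.0, 8.5]
opening: 0.0211
grip_force: 41.6
```

```bash
python3 - <<'E'
from h import *
where()
t=np.linspace(1.712,0,7);print(np.round(np.c_[np.diff(.045*np.sin(t)),np.diff(.045*np.cos(t))],4).tolist())
E
```

```text
17.9 [0.5253 0.1664 0.194 ] r 0.0447 a mod 1.7164526310091202 [-2.9 -5.   8.5] 41.62625718628988
[[-0.0, 0.0128], [-0.0036, 0.0123], [-0.0069, 0.0108], [-0.0097, 0.0084], [-0.0116, 0.0053], [-0.0127, 0.0018]]
```

Now go to a=0 in six rows, then press a little into the stop.

drive_tool(rows=[[[0,0.0128,0],0],[[-0.0036,0.0123,0],0],[[-0.0069,0.0108,0],0],[[-0.0097,0.0084,0],0],[[-0.0116,0.0053,0],0],[[-0.0127,0.0018,0],0],[[0,0,0],0]])

```text
t: 18.6
tool_pos: [0.5764, 0.1193, 0.1941]
tool_rot: [2.267, 2.169, 0.009]
contact_force: [7.3, 1.3, 0.8]
opening: 0.0209
grip_force: 41.0
```

drive_tool(rows=[[[-0.002,0,0],0],[[-0.001,0,0],0],[[0,0,0],0],[[0,0,0],0]])

```text
t: 19.0
tool_pos: [0.5762, 0.1189, 0.1942]
tool_rot: [2.267, 2.172, 0.015]
contact_force: [9.6, 9.8, -0.1]
opening: 0.0208
grip_force: 40.9
```

```bash
python3 - <<'E'
from h import *
where()
E
```

```text
19.0 [0.5762 0.1189 0.1942] r 0.0465 a mod 6.25951128507319 [ 9.6  9.8 -0.1] 40.914962051901966
```

Hard contact sits at a≈-0.02: the force built up while the position held, so the gate is on its stop. Backing off two turns.

drive_tool(rows=[[[0.003,0,0],0],[[0.0139,-0.0022,0],0],[[0.0126,-0.0064,0],0],[[0.0099,-0.0099,0],0],[[0.0064,-0.0126,0],0],[[0.0022,-0.0139,0],0],[[-0.0022,-0.0139,0],0],[[-0.0064,-0.0126,0],0],[[-0.0099,-0.0099,0],0],[[-0.0126,-0.0064,0],0]])

```text
t: 20.0
tool_pos: [0.4886, 0.1365, 0.1941]
tool_rot: [2.263, 2.169, 0.008]
contact_force: [15.2, -2.7, -2.2]
opening: 0.0205
grip_force: 40.8
```

drive_tool(rows=[[[-0.0139,-0.0022,0],0],[[-0.0139,0.0022,0],0],[[-0.0126,0.0064,0],0],[[-0.0099,0.0099,0],0],[[-0.0064,0.0126,0],0],[[-0.0022,0.0139,0],0],[[0.0022,0.0139,0],0],[[0.0064,0.0126,0],0],[[0.0099,0.0099,0],0],[[0.0126,0.0064,0],0]])

```text
t: 21.0
tool_pos: [0.573, 0.1044, 0.1941]
tool_rot: [2.265, 2.168, 0.0]
contact_force: [3.6, -4.2, 5.1]
opening: 0.0206
grip_force: 41.4
```

drive_tool(rows=[[[0.0139,0.0022,0],0],[[0,0,0],0]])

```text
t: 21.2
tool_pos: [0.5763, 0.1206, 0.1942]
tool_rot: [2.265, 2.171, 0.009]
contact_force: [10.0, 1.4, 0.6]
opening: 0.0205
grip_force: 41.1
```

```bash
python3 - <<'E'
from h import *
where()
E
```

```text
21.2 [0.5763 0.1206 0.1942] r 0.0466 a mod 0.013878693923571512 [10.   1.4  0.6] 41.0503217834048
```

Exactly one turn. The second follows.

drive_tool(rows=[[[0.0139,-0.0022,0],0],[[0.0126,-0.0064,0],0],[[0.0099,-0.0099,0],0],[[0.0064,-0.0126,0],0],[[0.0022,-0.0139,0],0],[[-0.0022,-0.0139,0],0],[[-0.0064,-0.0126,0],0],[[-0.0099,-0.0099,0],0],[[-0.0126,-0.0064,0],0],[[-0.0139,-0.0022,0],0]])

```text
t: 22.2
tool_pos: [0.4861, 0.1231, 0.1941]
tool_rot: [2.264, 2.169, 0.011]
contact_force: [16.8, 1.4, -4.0]
opening: 0.0211
grip_force: 40.8
```

drive_tool(rows=[[[-0.0139,0.0022,0],0],[[-0.0126,0.0064,0],0],[[-0.0099,0.0099,0],0],[[-0.0064,0.0126,0],0],[[-0.0022,0.0139,0],0],[[0.0022,0.0139,0],0],[[0.0064,0.0126,0],0],[[0.0099,0.0099,0],0],[[0.0126,0.0064,0],0],[[0.0139,0.0022,0],0]])

```text
t: 23.2
tool_pos: [0.5764, 0.1186, 0.1941]
tool_rot: [2.265, 2.167, 0.004]
contact_force: [5.2, -4.1, 4.1]
opening: 0.0207
grip_force: 41.2
```

drive_tool(rows=[[[0,0,0],0],[[0,0,0],0],[[0,0,0],0],[[0,0,0],0],[[0,0,0],0]])

```text
t: 23.7
tool_pos: [0.5762, 0.1199, 0.1941]
tool_rot: [2.265, 2.169, 0.01]
contact_force: [10.7, 2.0, 0.7]
opening: 0.0204
grip_force: 41.0
```

```bash
python3 - <<'E'
from h import *
where()
s=cam("scene")
cv2.imwrite("pics/z.png",cv2.resize(s["image"][120:290,240:430],(760,600)[:2],interpolation=3))
E
```

```text
23.7 [0.5762 0.1199 0.1941] r 0.0465 a mod 6.2818073809863195 [10.7  2.   0.7] 41.0156541550532
```

View pics/z.png

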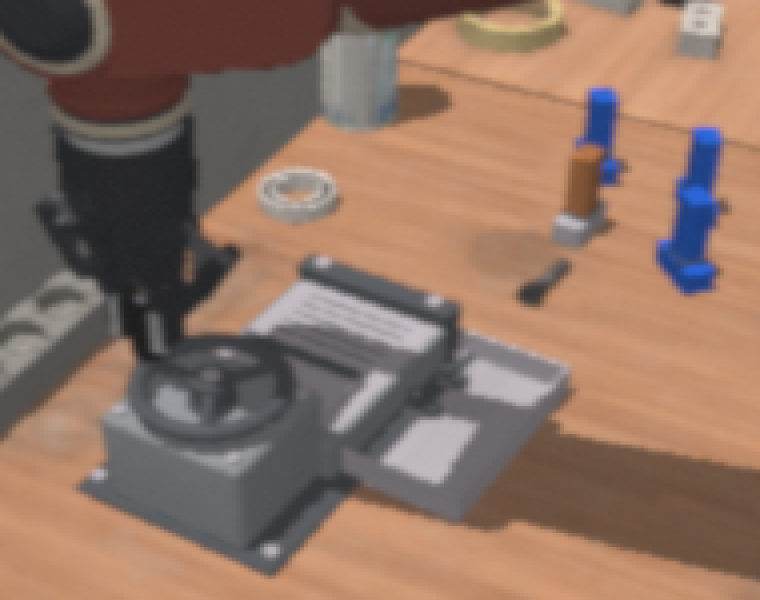

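The gripper holds the handle at a ≈ 12.57 with the gate open. The scraper stands at (583,200), and the chips are in the tray at about (430–460,370–400).

```bash
python3 -c "
from station import ctrl
print(ctrl.finish_job())"
```

```text
the job is handed in; nothing more can be done
None
```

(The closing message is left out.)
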